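Open the dial-locked strongbox and present its shackle

TASK

On the dorm desk stands a steel strongbox with a dial lock on its lid. Turn the dial click by click until the notch in its disc faces the shackle and lies over the shackle's foot, then pull the steel shackle straight up out of the lock and finish holding it in the gripper, still, arch uppermost, directly above the round cork coaster and at least 10 cm clear of it. Leave everything else on the desk where it stands.

Things in the scene. Friction and masses are not known exactly. Their poses are not given: they have to be found in the camera images.
- lockbox: Grey steel strongbox fixed to the desk, 156 (x) x 246 (y) x 66 mm high; origin at the centre of its underside. On the lid: dial axis at x 0, y -45 mm; shackle legs at x 0, y +19 and +59 mm. The leg at +59 and the one at +19 each stand in a steel socket, 26 mm square and 24 mm high, that guides it straight up. A flat 4 mm hasp strap runs under the arch.
- dial (a joint): Dial angle (rad). 0: notch faces the shackle, which is then free (within 0.12 either way). Starts between 0.5 and 1.25: turn clockwise seen from above to bring it to 0. It clicks into rest every 0.35 rad (0 is such a place; let go near it, the dial settles there). About 0.05 N m over a click. Range -0.6 to 1.7.
- dial_grip (a point): Centre of the dial's black grip bar, on the dial's axis, 106 mm above the desk; turns with the dial. Bar 60 mm long (point y), 16 mm thick (point x: pinch across it), z 85 to 118 mm above the desk, upright on an aluminium disc of 90 mm diameter (top at 85 mm). The shackle stands 59 mm from the axis: when pinching, open the fingers no more than about 60 mm.
- dial_notch (a point): The one notch in the disc's rim, about 20 mm wide and 11 mm deep; this point lies 40 mm from the dial's axis at the disc's top (85 mm above the desk), at the +y end of the grip bar, which has a white nose and line there.
- shackle_grip (a point): Middle of the shackle's bridge, 118 mm above the desk while locked. Loose arch of 10 mm round steel, 0.15 kg, 57 mm high, legs 40 mm apart, ending 52 mm below this point. The bridge's straight 24 mm lies along point y (as the strongbox's y): pinch across x from above. Its z axis points up. A foot on the leg near the dial reaches under the disc's rim. Clear of the lock when raised 30 mm.
- coaster: Round cork coaster fixed to the desk, 100 mm diameter, 5 mm thick; origin at the centre of its underside.
- mug: White mug, 82 mm wide, 92 mm high, bystander; origin at the centre of its underside, as for the others below.
- snack_can: Yellow snack can, 74 mm wide, 190 mm high, bystander.
- water_bottle: Green bottle, 66 mm wide, 210 mm high, bystander.
- cream_jar: Small jar, 60 mm wide, 50 mm high, bystander.
- eraser: White eraser, 45 x 22 x 13 mm, bystander.
- glue_stick: Grey glue stick, standing, 24 mm wide, 85 mm high, bystander.
- phone: Black phone lying flat, 72 x 150 x 9 mm, bystander.
Mind the look-alikes: they are no part of the job. Leave any green, purple or yellow look-alike of the part that bears shackle_grip alone.

How it is judged:
By the outcome, as a careful person would: the job done as asked, in the order asked, and still so for the second after the job is handed in, while the arm keeps its last pose, push and grip.
It also fails if it takes over 51 s, if anything falls off the work surface, if the arm or the gripper's body presses on something with over 40 N, if the wrist force passes 120 N, or if a joint passes its speed limit or range.

ROBOT

A 6-joint arm with a two-finger parallel gripper is mounted at the origin on the work surface. World frame = base frame: x ahead of the robot, y to its left, z up, the work surface at z = 0. Lengths are in m, angles in rad, forces in N, time in s.
With the tool pointing down it reaches from about 0.4 to 0.825 m from the base axis. Payload 7 kg.
Tool frame: the origin (TCP) lies between the finger pads; the fingertips stand 17 mm ahead of it and the grasp point (between the pads) lies 2 mm behind it; x points along the fingers, z is the direction in which the jaws open and shut, and the axes are right-handed (so a half turn about x gives the same grasp; the last joint's range is limited). The gripper opens to 88 mm and grips with 3 to 60 N. Pads are 19 mm wide; open, the fingers measure 130 mm over their backs; the gripper's body (78 mm by 193 mm) begins 47 mm behind the grasp point.
Start: joints at [0.288, 0.359, 0.012, 0, -1.224, -0.288], TCP at [0.675, -0, 0.244] pointing down, gripper open.
Joint ranges: [-3.07, 3.07], [-1.43, 2.12], [-1.02, 1.25], [-3.03, 1.67], [-3.05, -0], [-3.03, 3.03]. Speed limits (rad/s): [2.39, 2.39, 3.01, 3.14, 3.14, 3.14].

INTERFACE

Orientations are given as [roll, pitch, yaw] about the fixed x, y, z axes, in that order (R = Rz(yaw) Ry(pitch) Rx(roll)).
In Python, from station import * gives the robot as it stands.
- The arm moves only by the tool step_arm, never from a script. Its argument "deltas" is a list of rows, each a list of 5 numbers: the shift along the tool's x, y, z in cm, then the turn about the tool's x in degrees, then the closure, from 0 (fully open) to 1 (shut). In form: [[dx, dy, dz, roll, fingers], ...]. A call has exactly 10 rows; each row is the pose to reach, as a shift and turn from the pose commanded when the call began, along the tool's axes at that moment; what a row does not reach only later rows make up. A row lasts 1/12 s, in which the tool goes at most 41.7 mm and 7.16 degrees, less where a joint would pass 70% of its speed; a pose out of reach is approached as far as the arm can. A call with a gripper value outside its range is refused whole. The fingers move at their own pace and stop on an object; "squeeze" is the grip in N (left out, the last holds). Time passes only in rows, so rows that repeat a pose let the fingers close, or fill a call up. It gives the time, the measured TCP pose, the force and the opening at its end, in the units of the state.
- get_state(): the state, without advancing time (a new reading comes with each control period).
- grab_frame(name): name is "scene" or "side" or "wrist"; returns a dict with "pixels" (420x560x3 uint8, red, green, blue), "range_z" (420x560 float32, m along the optical axis (not along the pixel's ray), 0 where there is no reading), "fx", "fy", "cx", "cy" (pixels), "view" (4x4, takes a point from world to camera coordinates); the wrist camera has in their place "hand_eye" (4x4, takes a point from camera to tool coordinates, whose origin is the TCP and whose axes are the tool frame's). Camera axes: x right, y down, z forward; pixel columns grow to the right and rows downward; lengths in m; the calibration is good to about 2 mm. A picture is of the moment at which its call begins: read the wrist's pose just before it.
- job_done(): hands the job in, once; it reports no verdict.
Trained networks look in the newest picture that a camera, given by its name, has taken for a name from the list of things; names that differ only in an ending like _2 or _b are one class to them, and where a whole thing is asked for, a point or a joint stands for the part that bears it (a point fixed in the world has none). Each returns a list of dicts, best first, with "conf" (0 to 1); they miss things now and then, are a little off and sometimes report something else, mostly with a low value. They report only what shows in the picture. A call takes as long as a camera call. They do not tell look-alikes from the thing itself.
- boxes_of(thing, camera): "extent" ([left, top, right, bottom] in pixels, round what is visible of it).
- masks_of(thing, camera): "mask" (420x560 bool, what is visible of it) and "extent" ([left, top, right, bottom] in pixels, round what is visible of it).
The state is a dict: "t": time; "q": joint angles; "qd": joint speeds; "joint_efforts": joint torques, N m; "eef_pos": TCP position; "ee_rot": TCP orientation; "force": force on the tool from outside, world axes, zero at the start; "moment": the same for the moment, N m; "width": finger opening in m.
Only numpy, scipy, OpenCV 4.12 (cv2) and the standard library are available. Lean on these libraries where they do the work, as an engineer would, in place of code of your own. Each camera call takes 0.05 s, during which the arm holds its last target.

## Working session

There is one attempt and no reset: what is moved stays moved. The work goes in short steps, Python scripts to look and compute and a tool call to move; the robot and the scene stay as the last step left them, time stands still between calls to the robot, and variables do not carry over. Pictures are saved under pics/ and viewed, and the job is handed in when it is done.

Besides the shell and the picture viewer there is one more tool, called after "Emit:" as a command line: name --pt "numbers of a row" for each row, then --argument value for the rest. step_arm: Moves the arm, as the interface text tells. Its arguments: {"type":"object","properties":{"deltas":{"type":"array"},"squeeze":{"type":"number"}},"required":["deltas"]}

```bash
mkdir -p pics
cat > h.py <<'E'
from station import *
import numpy as np, cv2
from scipy.spatial.transform import Rotation as R
def grab(n,fn=None):
    s=get_state(); f=grab_frame(n)
    if n=="wrist":
        T=np.eye(4);T[:3,:3]=R.from_euler('xyz',s['ee_rot']).as_matrix();T[:3,3]=s['eef_pos']
        f['c2w']=T@f['hand_eye']
    else: f['c2w']=np.linalg.inv(f['view'])
    if fn: cv2.imwrite('pics/'+fn,f['pixels'][:,:,::-1])
    z=f['range_z'];v,u=np.mgrid[0:420,0:560]
    P=np.stack([(u-f['cx'])/f['fx']*z,(v-f['cy'])/f['fy']*z,z,np.ones_like(z)],-1)
    f['P']=(P@f['c2w'].T)[...,:3]; f['P'][z==0]=np.nan
    return f
E
python3 - <<'E'
from h import *
s=get_state();print({k:np.round(v,3) for k,v in s.items()})
for n in ["scene","side","wrist"]:
    f=grab(n,n+"0.png")
    for t in ["lockbox","dial","dial_grip","dial_notch","shackle_grip","coaster"]:
        for m in masks_of(t,n)[:4]:
            p=f['P'][m['mask']];print(n,t,round(m['conf'],2),np.round(m['extent']),np.round(np.nanmedian(p,0),3),np.round(np.nanmin(p,0),3),np.round(np.nanmax(p,0),3))
print(get_state()['t'])
E
```

```text
{'t': np.float64(0.0), 'q': array([ 0.288,  0.359,  0.011, -0.   , -1.224, -0.288]), 'qd': array([-0.   ,  0.003,  0.001, -0.001,  0.003, -0.   ]), 'joint_efforts': array([-1.0000e-03, -5.8273e+01,  2.9306e+01,  6.9970e+00,  7.0000e-03,
       -0.0000e+00]), 'eef_pos': array([ 0.675, -0.   ,  0.243]), 'ee_rot': array([ 0.085,  1.569, -3.057]), 'force': array([0.181, 0.035, 0.476]), 'moment': array([ 0.034,  0.004, -0.008]), 'width': np.float64(0.088)}
scene lockbox 0.75 [205. 173. 318. 251.] [ 0.552 -0.02   0.065] [ 0.345 -0.131 -0.003] [0.735 0.13  0.297]
scene lockbox 0.67 [260. 180. 284. 205.] [0.524 0.033 0.11 ] [0.511 0.004 0.067] [0.532 0.064 0.125]
scene dial 0.83 [222. 184. 260. 218.] [ 0.52  -0.047  0.085] [ 0.462 -0.087  0.063] [0.554 0.013 0.12 ]
scene dial_grip 0.86 [223. 183. 262. 218.] [ 0.521 -0.048  0.085] [ 0.465 -0.087  0.063] [0.554 0.003 0.12 ]
scene dial_grip 0.57 [133. 192. 194. 227.] [ 0.357 -0.191  0.008] [ 0.312 -0.264 -0.001] [ 0.395 -0.112  0.012]
scene dial_notch 0.67 [222. 181. 258. 216.] [ 0.519 -0.045  0.085] [ 0.346 -0.087 -0.003] [0.554 0.046 0.12 ]
s
[... 1348 characters left out ...]
7] [ 0.366 -0.141 -0.001] [0.63  0.152 0.3  ]
wrist lockbox 0.44 [412.  96. 522. 200.] [ 0.513 -0.047  0.086] [ 0.445 -0.088  0.066] [0.55  0.003 0.121]
wrist dial 0.9 [412.  97. 524. 202.] [ 0.513 -0.046  0.086] [ 0.444 -0.088  0.065] [0.55  0.009 0.121]
wrist dial_grip 0.65 [411.  96. 521. 201.] [ 0.513 -0.047  0.086] [ 0.447 -0.088  0.066] [0.55  0.002 0.121]
wrist dial_notch 0.94 [410.  95. 520. 202.] [ 0.513 -0.047  0.086] [ 0.446 -0.088  0.066] [0.55  0.002 0.121]
wrist shackle_grip 0.93 [247.  63. 272. 116.] [ 0.687 -0.096  0.042] [ 0.677 -0.119 -0.001] [ 0.696 -0.069  0.047]
wrist shackle_grip 0.76 [426. 196. 470. 270.] [0.52  0.028 0.113] [0.509 0.003 0.067] [0.527 0.063 0.125]
1.05
```

View pics/scene0.png

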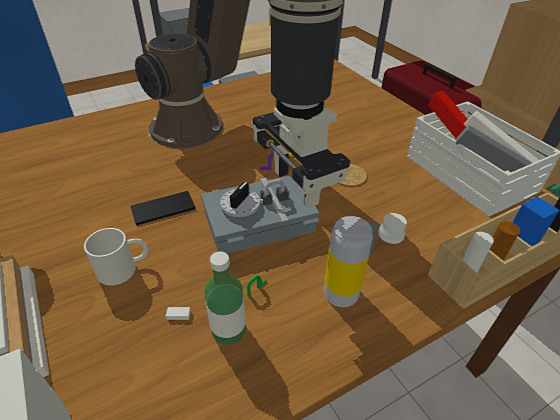

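View pics/wrist0.png

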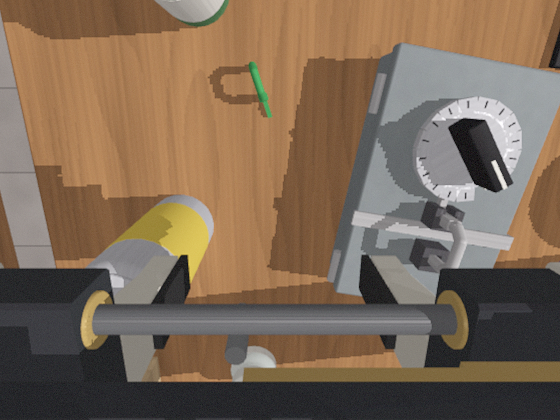

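View pics/side0.png

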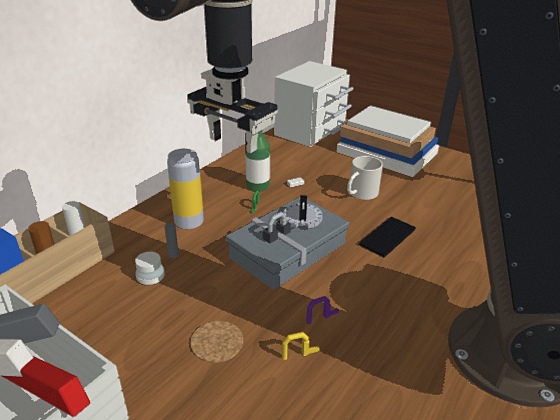

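Run:
```python
from h import *
from scipy.optimize import least_squares
for n in ["wrist","scene","side"]:
    f=grab(n);P=f['P'].reshape(-1,3);px=f['pixels'].reshape(-1,3).astype(int)
    ok=np.isfinite(P).all(1)&(abs(P[:,0]-.51)<.16)&(P[:,1]>-.19)&(P[:,1]<.17);P=P[ok];px=px[ok]
    lid=P[(abs(P[:,2]-.066)<.004)]
    r=cv2.minAreaRect(lid[:,:2].astype(np.float32)*1000);print(n,'lid',r)
    d=P[(abs(P[:,2]-.0855)<.004)&(np.hypot(P[:,0]-.508,P[:,1]+.045)<.06)]
    c,rr=cv2.minEnclosingCircle(d[:,:2].astype(np.float32)*1000);print('disc',len(d),c,rr)
    b=P[(P[:,2]>.112)&(P[:,2]<.124)&(np.hypot(P[:,0]-.508,P[:,1]+.045)<.05)]
    print('bar',len(b),cv2.minAreaRect(b[:,:2].astype(np.float32)*1000),b[:,2].max())
    s=P[(P[:,2]>.112)&(P[:,2]<.13)&(np.hypot(P[:,0]-.52,P[:,1]-.035)<.04)]
    print('shk',len(s),cv2.minAreaRect(s[:,:2].astype(np.float32)*1000),np.median(s,0))
    pp=s[:,:2]-s[:,:2].mean(0);print('dir',np.linalg.svd(pp,full_matrices=False)[2][0])
for n in ["scene","side"]:
    f=grab(n)
    for t in ["coaster","mug","snack_can","water_bottle","cream_jar","glue_stick"]:
        for m in masks_of(t,n)[:1]:
            k=cv2.erode(m['mask'].astype(np.uint8),np.ones((3,3)))>0
            p=f['P'][k];print(n,t,round(m['conf'],2),np.round(np.nanmedian(p,0),3),np.round(np.nanpercentile(p,2,axis=0),3),np.round(np.nanpercentile(p,98,axis=0),3))
print(get_state()['t'])
```

```text
wrist lid ((510.7919921875, 1.366973876953125), (245.62364196777344, 162.31553649902344), 80.30994415283203)
disc 6048 (505.58428955078125, -35.99782180786133) 52.07453536987305
bar 1796 ((504.456298828125, -42.38267517089844), (16.715442657470703, 60.723514556884766), 32.865089416503906) 0.1218096197307964
shk 564 ((518.7291259765625, 37.41817092895508), (40.250083923339844, 9.908050537109375), 80.00823974609375) [0.51991993 0.03398704 0.12143879]
dir [0.20986699 0.97772995]
scene lid ((513.9639892578125, 2.8822174072265625), (245.41397094726562, 163.9423370361328), 80.43871307373047)
disc 572 (508.31689453125, -35.9354133605957) 50.7243537902832
bar 155 ((507.72296142578125, -41.262657165527344), (18.167856216430664, 61.442508697509766), 32.66101837158203) 0.11968195867264497
shk 76 ((523.5149536132812, 41.15636444091797), (40.67689514160156, 11.423460006713867), 83.1483383178711) [0.52446885 0.03942555 0.11885518]
dir [-0.19028911 -0.9817281 ]
side lid ((512.7590942382812, 3.709747314453125), (249.1204833984375, 166.1536407470703), 80.24896240234375)
disc 563 (505.9459533691406, -
[... 636 characters left out ...]
46 -0.218  0.012] [ 0.785 -0.163  0.21 ]
scene cream_jar 0.92 [0.716 0.246 0.042] [0.689 0.231 0.01 ] [0.734 0.274 0.051]
scene glue_stick 0.44 [0.728 0.176 0.082] [0.713 0.169 0.017] [0.731 0.183 0.086]
side coaster 0.87 [0.46  0.314 0.004] [0.419 0.27  0.002] [0.503 0.356 0.007]
side mug 0.96 [ 0.491 -0.311  0.062] [ 0.458 -0.379  0.009] [ 0.533 -0.27   0.091]
side snack_can 0.91 [0.76  0.078 0.118] [0.746 0.04  0.012] [0.799 0.094 0.191]
side water_bottle 0.64 [ 0.73  -0.164  0.08 ] [ 0.717 -0.197  0.009] [ 0.766 -0.151  0.153]
side cream_jar 0.64 [0.761 0.078 0.119] [0.746 0.039 0.012] [0.801 0.094 0.191]
side glue_stick 0.9 [0.71  0.183 0.053] [0.705 0.172 0.008] [0.723 0.189 0.086]
1.9
```

```bash
cat >> h.py <<'E'
def plan(target, zdir_deg):
    s=get_state();M=R.from_euler('xyz',s['ee_rot']).as_matrix()
    d=M.T@(np.array(target)-s['eef_pos'])*100
    a=np.degrees(np.arctan2(M[1,2],M[0,2]))
    r=(a-zdir_deg+90)%180-90
    print('t',s['t'],'pos',np.round(s['eef_pos'],4),'zaxis deg',round(a,2),'delta cm',np.round(d,2),'roll',round(r,1),'q6',s['q'][5],'F',np.round(s['force'],1),'w',s['width'])
    print(np.round(M,4))
E
python3 -c "
from h import *
plan([.505,-.0415,.244],32.7)"
```

```text
t 1.9 pos [ 0.675  -0.      0.2436] zaxis deg 180.0 delta cm [-0.04  4.15 17.  ] roll -32.7 q6 -0.2881367638115601 F [-0.4  0.2  0.5] w 0.0878086833693286
[[-0.e+00 -1.e-04 -1.e+00]
 [-0.e+00 -1.e+00  1.e-04]
 [-1.e+00  0.e+00  0.e+00]]
```

Emit:
step_arm --pt "0 0.7 2.8 -5 0.32" --pt "0 1.4 5.6 -10 0.32" --pt "0 2.1 8.4 -15 0.32" --pt "0 2.8 11.2 -20 0.32" --pt "0 3.5 14 -26 0.32" --pt "0 4.15 17 -32.7 0.32" --pt "0 4.15 17 -32.7 0.32" --pt "0 4.15 17 -32.7 0.32" --pt "0 4.15 17 -32.7 0.32" --pt "0 4.15 17 -32.7 0.32" --squeeze 20

```text
t: 2.73
eef_pos: [0.5059, -0.0413, 0.2437]
ee_rot: [2.579, 1.57, 0.008]
force: [-0.4, 0.3, -1.0]
width: 0.06
```

Run:
```python
from h import *
f=grab('wrist','w1.png');P=f['P'].reshape(-1,3)
P=P[np.isfinite(P).all(1)]
b=P[(P[:,2]>.112)&(P[:,2]<.124)&(np.hypot(P[:,0]-.505,P[:,1]+.0415)<.045)]
print('bar',len(b),cv2.minAreaRect(b[:,:2].astype(np.float32)*1000),b[:,2].max())
plan([.505,-.0415,.110],212.7)
```

```text
bar 1366 ((504.6801452636719, -42.913818359375), (15.550443649291992, 59.65650177001953), 33.10437774658203) 0.12116410524303062
t 2.7833 pos [ 0.5058 -0.0413  0.2434] zaxis deg -147.34 delta cm [13.34 -0.03  0.07] roll -0.0 q6 0.2637623827032517 F [-0.6  0.4 -1.1] w 0.059761886660943626
[[-1.000e-04  5.396e-01 -8.419e-01]
 [-1.000e-04 -8.419e-01 -5.396e-01]
 [-1.000e+00  1.000e-04  2.000e-04]]
```

View pics/w1.png

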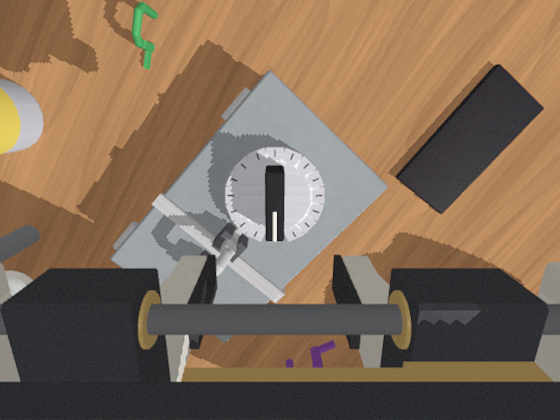

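Emit:
step_arm --pt "2.5 0 0.1 0 0.32" --pt "5 0 0.1 0 0.32" --pt "7.5 0 0.1 0 0.32" --pt "9.5 0 0.1 0 0.32" --pt "11.5 0 0.1 0 0.32" --pt "12.5 0 0.1 0 0.32" --pt "13.3 0 0.1 0 0.32" --pt "13.3 0 0.1 0 0.32" --pt "13.3 0 0.1 0 0.32" --pt "13.3 0 0.1 0 0.32"

```text
t: 3.62
eef_pos: [0.505, -0.0419, 0.1115]
ee_rot: [2.69, 1.569, 0.12]
force: [0.8, 0.3, 1.0]
width: 0.0595
```

Emit:
step_arm --pt "0 0 0 0 0.45" --pt "0 0 0 0 0.6" --pt "0 0 0 0 0.7" --pt "0 0 0 0 0.8" --pt "0 0 0 0 0.9" --pt "0 0 0 0 0.9" --pt "0 0 0 0 0.9" --pt "0 0 0 0 0.9" --pt "0 0 0 0 0.9" --pt "0 0 0 0 0.9" --squeeze 20

```text
t: 4.45
eef_pos: [0.5055, -0.0413, 0.1108]
ee_rot: [2.945, 1.568, 0.375]
force: [3.3, 4.1, -2.8]
width: 0.016
```

Emit:
step_arm --pt "0 0 0 5 0.9" --pt "0 0 0 10 0.9" --pt "0 0 0 15 0.9" --pt "0 0 0 20 0.9" --pt "0 0 0 25 0.9" --pt "0 0 0 30 0.9" --pt "0 0 0 35 0.9" --pt "0 0 0 39 0.9" --pt "0 0 0 42.5 0.9" --pt "0 0 0 42.5 0.9"

```text
t: 5.28
eef_pos: [0.5058, -0.0412, 0.1108]
ee_rot: [-2.627, 1.568, 0.34]
force: [5.4, 3.7, -4.5]
width: 0.0162
```

```bash
python3 - <<'E'
from h import *
plan([.505,-.0415,.21],170.3); print(get_state()['moment'])
for n in ["scene","side"]: grab(n,n+"2.png")
E
python3 -c "
import cv2,numpy as np
a=cv2.imread('pics/scene2.png')[150:270,170:340];b=cv2.imread('pics/side2.png')[170:300,210:370]
cv2.imwrite('pics/c2.png',np.hstack([cv2.resize(a,(400,300)),cv2.resize(b,(400,300))]))"
```

```text
t 5.2833 pos [ 0.5058 -0.0412  0.1108] zaxis deg 170.01 delta cm [-9.92  0.02  0.04] roll -0.3 q6 -0.4805126479295419 F [ 5.4  3.7 -4.5] w 0.01620235699048487
[[ 0.0029 -0.1735 -0.9848]
 [ 0.001  -0.9848  0.1736]
 [-1.     -0.0015 -0.0027]]
[ 1.18145863e+00 -1.69957847e+00 -1.17515205e-03]
```

View pics/c2.png

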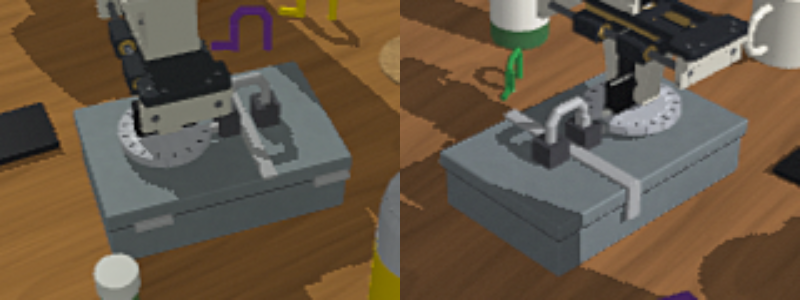

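The dial bar in both views now points at the shackle. Next: open to about 50 mm, back off upward, and check the dial.

Emit:
step_arm --pt "0 0 0 0 0.6" --pt "0 0 0 0 0.4" --pt "0 0 0 0 0.4" --pt "0 0 0 0 0.4" --pt "-2 0 0 0 0.4" --pt "-4.5 0 0 0 0.4" --pt "-7 0 0 0 0.4" --pt "-10 0 0 0 0.4" --pt "-11 0 0 0 0.4" --pt "-11 0 0 0 0.4"

```text
t: 6.22
eef_pos: [0.5056, -0.042, 0.2237]
ee_rot: [-2.807, 1.565, 0.163]
force: [0.8, 0.3, -0.3]
width: 0.0524
```

Run:
```python
from h import *
f=grab('wrist','w3.png');P=f['P'].reshape(-1,3)
P=P[np.isfinite(P).all(1)]
b=P[(P[:,2]>.112)&(P[:,2]<.124)&(np.hypot(P[:,0]-.505,P[:,1]+.0415)<.034)]
print('bar',len(b),cv2.minAreaRect(b[:,:2].astype(np.float32)*1000))
s=P[(P[:,2]>.112)&(P[:,2]<.13)&(np.hypot(P[:,0]-.5185,P[:,1]-.041)<.035)]
print('shk',len(s),cv2.minAreaRect(s[:,:2].astype(np.float32)*1000),s.max(0))
l=P[abs(P[:,2]-.066)<.004]; l=l[(abs(l[:,0]-.51)<.13)&(abs(l[:,1])<.17)]
print('lid',cv2.minAreaRect(l[:,:2].astype(np.float32)*1000))
plan([.5185,.0405,.11],170.3)
```

```text
bar 1567 ((503.9121398925781, -42.98914337158203), (59.44016647338867, 15.873623847961426), 80.09453582763672)
shk 222 ((515.9951171875, 24.25583267211914), (14.495889663696289, 9.222075462341309), 79.87055969238281) [0.52165837 0.03080128 0.12398474]
lid ((511.71343994140625, 1.86688232421875), (245.4290008544922, 156.3922576904297), 80.08685302734375)
t 6.2667 pos [ 0.5046 -0.042   0.2217] zaxis deg 170.19 delta cm [11.18 -8.35  0.06] roll -0.1 q6 -0.476658422697561 F [-0.6  0.3 -1.5] w 0.052584249824946416
[[ 2.600e-03 -1.704e-01 -9.854e-01]
 [ 9.000e-04 -9.854e-01  1.704e-01]
 [-1.000e+00 -1.300e-03 -2.400e-03]]
```

View pics/w3.png

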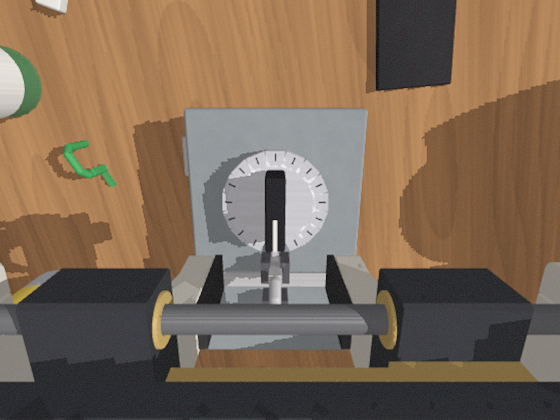

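Emit:
step_arm --pt "0 -2.8 0 0 0.4" --pt "0 -5.6 0 0 0.4" --pt "0 -8.3 0 0 0.4" --pt "1.5 -8.3 0 0 0.4" --pt "4 -8.3 0 0 0.4" --pt "6.5 -8.3 0 0 0.4" --pt "8.5 -8.3 0 0 0.4" --pt "10 -8.3 0 0 0.4" --pt "10.7 -8.3 0 0 0.4" --pt "10.7 -8.3 0 0 0.4"

```text
t: 7.1
eef_pos: [0.5166, 0.039, 0.111]
ee_rot: [0.547, 1.566, -2.766]
force: [0.5, -0.5, 0.8]
width: 0.0525
```

```bash
python3 - <<'E'
from h import *
plan([.519,.0405,.115],170.1)
for n in ["scene","side"]: grab(n,n+"4.png")
E
python3 -c "
import cv2,numpy as np
a=cv2.imread('pics/scene4.png')[130:250,190:360];b=cv2.imread('pics/side4.png')[150:290,210:370]
cv2.imwrite('pics/c4.png',np.hstack([cv2.resize(a,(400,300)),cv2.resize(b,(400,300))]))"
```

```text
t 7.1 pos [0.5166 0.039  0.111 ] zaxis deg 170.18 delta cm [-0.4  -0.18 -0.21] roll 0.1 q6 -0.6254636400773848 F [ 0.5 -0.5  0.8] w 0.052549599907446544
[[-0.0047 -0.1706 -0.9853]
 [-0.0019 -0.9853  0.1706]
 [-1.      0.0026  0.0043]]
```

View pics/c4.png

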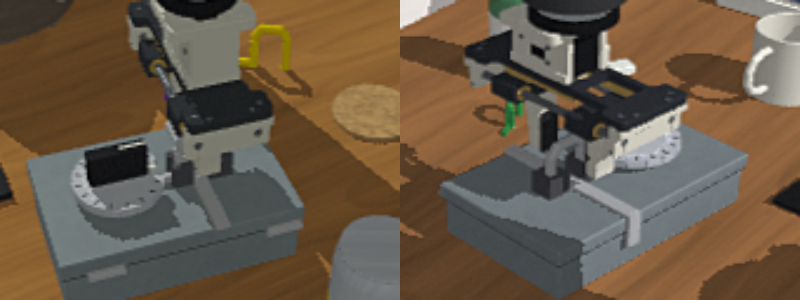

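Emit:
step_arm --pt "-0.4 -0.1 -0.2 0 0.4" --pt "-0.4 -0.1 -0.2 0 0.4" --pt "-0.4 -0.1 -0.2 0 0.6" --pt "-0.4 -0.1 -0.2 0 0.75" --pt "-0.4 -0.1 -0.2 0 0.9" --pt "-0.4 -0.1 -0.2 0 1" --pt "-0.4 -0.1 -0.2 0 1" --pt "-0.4 -0.1 -0.2 0 1" --pt "-0.4 -0.1 -0.2 0 1" --pt "-0.4 -0.1 -0.2 0 1" --squeeze 35

```text
t: 8.03
eef_pos: [0.5204, 0.0404, 0.1175]
ee_rot: [0.544, 1.571, -2.769]
force: [-0.6, 0.5, -0.4]
width: 0.0088
```

```bash
python3 -c "
from h import *
plan([.519,.0405,.115],170.1)"
```

```text
t 8.0333 pos [0.5204 0.0404 0.1175] zaxis deg 170.2 delta cm [0.25 0.01 0.14] roll 0.1 q6 -0.6247635174115281 F [-0.6  0.5 -0.4] w 0.008756407742608881
[[-2.000e-04 -1.702e-01 -9.854e-01]
 [-1.000e-04 -9.854e-01  1.702e-01]
 [-1.000e+00  1.000e-04  2.000e-04]]
```

Emit:
step_arm --pt "-0.2 0 0 0 1" --pt "-0.5 0 0 0 1" --pt "-0.8 0 0 0 1" --pt "-1.1 0 0 0 1" --pt "-1.4 0 0 0 1" --pt "-1.7 0 0 0 1" --pt "-2 0 0 0 1" --pt "-2.3 0 0 0 1" --pt "-2.3 0 0 0 1" --pt "-2.3 0 0 0 1"

```text
t: 8.87
eef_pos: [0.5205, 0.0404, 0.1408]
ee_rot: [-2.398, 1.57, 0.572]
force: [-0.5, -0.5, -1.8]
width: 0.0091
```

```bash
python3 - <<'E'
from h import *
plan([.519,.0405,.115],170.1)
for n in ["scene","side"]: grab(n,n+"5.png")
E
python3 -c "
import cv2,numpy as np
a=cv2.imread('pics/scene5.png')[130:250,190:360];b=cv2.imread('pics/side5.png')[150:290,210:370]
cv2.imwrite('pics/c5.png',np.hstack([cv2.resize(a,(400,300)),cv2.resize(b,(400,300))]))"
```

```text
t 8.8667 pos [0.5205 0.0404 0.1408] zaxis deg 170.2 delta cm [2.58 0.02 0.15] roll 0.1 q6 -0.6247341271442167 F [-0.5 -0.5 -1.8] w 0.009059349779533318
[[ 4.000e-04 -1.703e-01 -9.854e-01]
 [ 2.000e-04 -9.854e-01  1.703e-01]
 [-1.000e+00 -3.000e-04 -3.000e-04]]
```

View pics/c5.png

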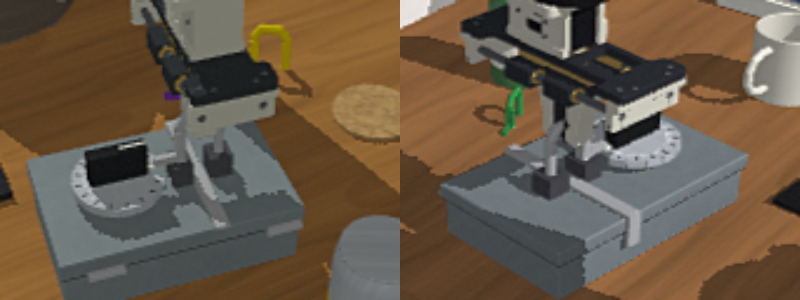

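Emit:
step_arm --pt "-0.5 0 0 0 1" --pt "-1 0 0 0 1" --pt "-1.8 0 0 0 1" --pt "-2.8 0 0 0 1" --pt "-4 0 0 0 1" --pt "-5.5 0 0 0 1" --pt "-7 0 0 0 1" --pt "-8.5 0 0 0 1" --pt "-9 0 0 0 1" --pt "-9 0 0 0 1"

```text
t: 9.8
eef_pos: [0.5213, 0.0407, 0.2327]
ee_rot: [-2.601, 1.567, 0.369]
force: [0.0, 0.5, -2.1]
width: 0.0088
```

Run:
```python
from h import *
for n in ["scene","side","wrist"]:
    f=grab(n,n+"6.png")
    for m in masks_of("coaster",n)[:1]:
        k=cv2.erode(m['mask'].astype(np.uint8),np.ones((3,3)))>0
        p=f['P'][m['mask']]; p=p[np.isfinite(p).all(1)]; p=p[abs(p[:,2]-.005)<.0035]
        # cork colour / connected: keep near median
        md=np.median(p,0); p=p[np.hypot(*(p-md)[:,:2].T)<.08]
        print(n,m['conf'],m['extent'],md,cv2.minEnclosingCircle(p[:,:2].astype(np.float32)*1000), np.percentile(p[:,:2],[1,99],axis=0))
plan([.465,.315,.23],170.1)
```

```text
scene 0.82 [331.9, 161.3, 367.0, 187.0] [0.46731744 0.31012554 0.00408735] ((466.2900085449219, 311.7939758300781), 51.99972915649414) [[0.41753709 0.26416297]
 [0.51398796 0.35916331]]
side 0.65 [193.1, 318.9, 241.0, 364.5] [0.46086967 0.31437575 0.00443011] ((462.3318786621094, 312.617431640625), 51.57958984375) [[0.41524516 0.26598416]
 [0.50934261 0.36059678]]
t 10.1 pos [0.52   0.0402 0.2297] zaxis deg 170.19 delta cm [ -0.04 -26.14  10.1 ] roll 0.1 q6 -0.6247506524540306 F [-0.4  0.5 -1.3] w 0.008773026087541724
[[-1.500e-03 -1.703e-01 -9.854e-01]
 [-6.000e-04 -9.854e-01  1.703e-01]
 [-1.000e+00  8.000e-04  1.400e-03]]
```

View pics/side6.png

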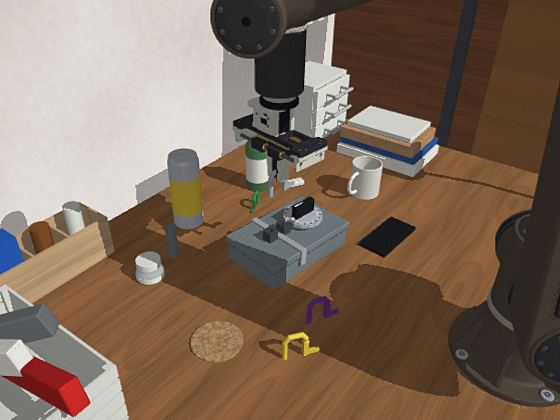

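View pics/scene6.png

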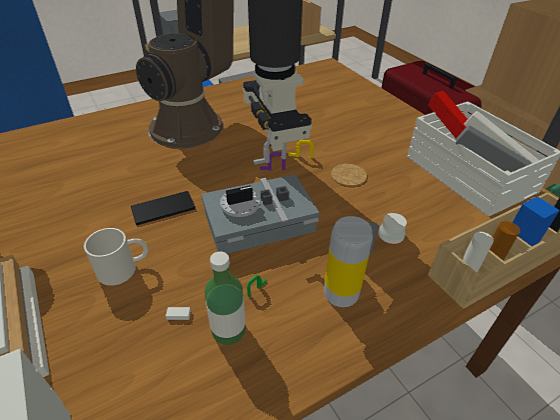

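Emit:
step_arm --pt "0 -1 0.4 0 1" --pt "0 -3 1.2 0 1" --pt "0 -5.5 2.2 0 1" --pt "0 -8 3.1 0 1" --pt "0 -10.5 4.1 0 1" --pt "0 -13 5.1 0 1" --pt "0 -15.5 6.1 0 1" --pt "0 -18 7.1 0 1" --pt "0 -20 7.9 0 1" --pt "0 -22 8.6 0 1"

```text
t: 10.93
eef_pos: [0.4721, 0.2735, 0.2302]
ee_rot: [0.802, 1.57, -2.51]
force: [0.4, 1.1, -2.0]
width: 0.0086
```

Emit:
step_arm --pt "0 -1.5 0.6 0 1" --pt "0 -2.7 1.1 0 1" --pt "0 -3.5 1.4 0 1" --pt "0 -3.8 1.5 0 1" --pt "0 -3.8 1.5 0 1" --pt "0 -3.8 1.5 0 1" --pt "0 -3.8 1.5 0 1" --pt "0 -3.8 1.5 0 1" --pt "0 -3.8 1.5 0 1" --pt "0 -3.8 1.5 0 1"

```text
t: 11.77
eef_pos: [0.4649, 0.3114, 0.2307]
ee_rot: [-1.951, 1.571, 1.019]
force: [-0.6, 0.4, -1.7]
width: 0.009
```

Run:
```python
from h import *
plan([.464,.312,.23],170.1)
for n in ["scene","side"]:
    f=grab(n,n+"7.png")
    P=f['P']; 
    p=P[(abs(P[...,0]-.464)<.08)&(abs(P[...,1]-.312)<.05)&(P[...,2]>.12)&(P[...,2]<.208)]
    print(n,len(p),np.round(np.percentile(p,[1,50,99],axis=0),3) if len(p) else '')
    for m in masks_of("shackle_grip",n): 
        q=P[m['mask']];print(m['conf'],m['extent'],np.nanmedian(q,0))
    cv2.imwrite('pics/z'+n+'7.png',cv2.resize(f['pixels'][100:380,120:400] if n=='side' else f['pixels'][60:260,260:460],(560,560))[:,:,::-1])
```

```text
t 11.7667 pos [0.4649 0.3114 0.2307] zaxis deg 170.16 delta cm [ 0.07 -0.04  0.1 ] roll 0.1 q6 -1.111642250850046 F [-0.6  0.4 -1.7] w 0.009012581471260035
[[ 1.000e-04 -1.709e-01 -9.853e-01]
 [ 2.000e-04 -9.853e-01  1.709e-01]
 [-1.000e+00 -2.000e-04 -1.000e-04]]
scene 134 [[0.457 0.265 0.178]
 [0.467 0.291 0.188]
 [0.476 0.335 0.207]]
0.75 [340.3, 101.1, 366.3, 123.7] [0.46604313 0.2898377  0.19584107]
0.68 [246.5, 273.1, 268.7, 296.8] [ 0.69189692 -0.09740466  0.01398227]
0.63 [291.8, 137.1, 312.9, 157.1] [0.32991287 0.2533925  0.03906698]
0.53 [259.7, 151.9, 284.7, 171.9] [0.33872708 0.1435774  0.02738919]
side 216 [[0.454 0.267 0.179]
 [0.46  0.297 0.187]
 [0.471 0.338 0.207]]
0.74 [284.1, 331.5, 318.8, 362.4] [0.31781816 0.24142663 0.02975327]
0.72 [306.2, 298.3, 338.3, 322.9] [0.33493645 0.13697772 0.02685274]
0.61 [192.4, 243.3, 233.9, 277.0] [0.46406426 0.33081946 0.19728451]
```

View pics/zside7.png

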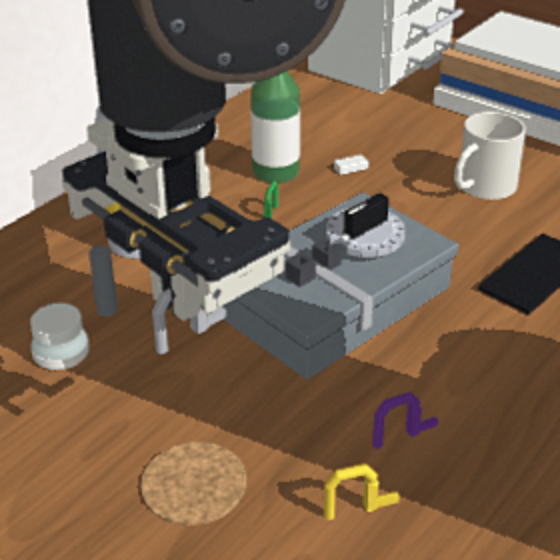

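View pics/scene7.png

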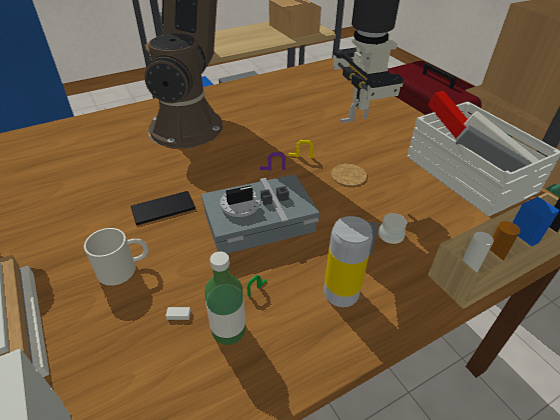

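```bash
python3 -c "
from h import *
s=get_state();print(s['t'],np.abs(s['qd']).max(),s['width'],s['eef_pos']);print(job_done())"
```

```text
11.9667 0.0048517925573462765 0.008797936644993516 [0.46484322 0.31169795 0.23057421]
the job is handed in; nothing more can be done
None
```

I turned the dial clockwise about 42° to 0, with the grip bar measured parallel to the lid's long side (both at 80.1°). I then pulled the shackle straight up out of the lock; the wrist force stayed within a few newtons. The job was handed in at about 12 s.

- **Final pose:** the shackle is held still with the arch uppermost. The TCP is at (0.465, 0.312) and the coaster's centre was measured at about (0.464, 0.312). The leg ends are at z ≈ 0.178 m, about 17 cm above the coaster.
- **Rest of the desk:** in the last pictures the look-alikes and the other things on the desk stand where they were.
- **One disagreement:** the grip opening reads 8.8–9 mm on the 10 mm rod. It stayed steady through the lift and carry, and the shackle did not slip.

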